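# Third hand at the sprung fence

## Robot

A 6-joint arm with a two-finger parallel gripper is mounted at the origin on the work surface; the furniture and walls round the work are solid. World frame = base frame: x ahead of the robot, y to its left, z up, the work surface at z = 0. Lengths are in mm, angles in rad, forces in N, time in s.
With the tool pointing down it reaches from about 375 to 975 mm from the base axis. Payload 3.8 kg.
Tool frame: the origin (TCP) lies midway between the tips of the shut fingers; the grasp point (between the pads) lies 19 mm behind it; z points along the fingers, y is the line along which they close (so a half turn about z gives the same grasp; the last joint's range is limited). The gripper opens to 88 mm and grips with 3 to 60 N. Pads are 18 mm wide; open, the fingers measure 123 mm over their backs; the gripper's body (75 mm by 187 mm) begins 45 mm behind the grasp point.
Start: joints at [1.104, 0.264, 1.604, -0, 1.274, -0.037], TCP at [281.262, 613.604, 238.706] pointing down, gripper open.
Joint ranges: [-2.63, 2.63], [-0.94, 2.18], [0.31, 2.57], [-1.31, 4.45], [0, 2.66], [-2.55, 2.55]. Speed limits (rad/s): [2.57, 2.57, 3.14, 3.14, 3.14, 3.14].

## Interface

Orientations are given as [roll, pitch, yaw] about the fixed x, y, z axes, in that order (R = Rz(yaw) Ry(pitch) Rx(roll)).
In Python, from rig import bot, vision, job gives the robot as it stands.
- The arm moves only by the shell command python3 -m handwheel 'ROWS' [FORCE]. ROWS is JSON, a list of rows, each a list of 7 numbers: the turn, a rotation vector about the tool's x, y, z in rad, then the shift along the tool's x, y, z in m, then the finger opening in m, from 0 to 0.0881. A call has 1 to 5 rows; each row is the pose to reach, as a shift and turn from the pose commanded when the call began, along the tool's axes at that moment; what a row does not reach only later rows make up. A row lasts 1/8 s, in which the tool goes at most 62.5 mm and 10.7 degrees, less where a joint would pass 70% of its speed; a pose out of reach is approached as far as the arm can. A call with a gripper value outside its range is refused whole. The fingers move at their own pace and stop on an object; FORCE is the grip in N (left out, the last holds). Time passes only in rows, so rows that repeat a pose let the fingers close. It gives the time, the measured TCP pose, the force, the opening and the grip force at its end, in the units of the state.
- bot.state(): the state, without advancing time (a new reading comes with each control period).
- vision.snapshot(name): name is "scene" or "top" or "wrist"; returns a dict with "color" (384x512x3 uint8, blue, green, red), "fx", "fy", "cx", "cy" (pixels), "R" (3x3) and "t" (3): a world point X has camera coordinates R X + t; the wrist camera has in their place "hand_eye" (4x4, takes a point from camera to tool coordinates, whose origin is the TCP and whose axes are the flange's). Camera axes: x right, y down, z forward; pixel columns grow to the right and rows downward; lengths in mm; the calibration is good to about 2 mm. A picture is of the moment at which its call begins: read the wrist's pose just before it. There is no depth.
- job.job_done(): hands the job in; it is judged then, once.
The state is a dict: "t": time; "joint_positions": joint angles; "joint_velocities": joint speeds; "effort": joint torques, N m; "tcp_pos": TCP position; "eef_rot": TCP orientation; "ft_force": force on the tool from outside, world axes, zero at the start; "torque": the same for the moment, N m; "opening": finger opening in mm; "gripper_force": force on a finger pad.
Only numpy, scipy, OpenCV 4.12 (cv2) and the standard library are available. Lean on these libraries where they do the work, as an engineer would, in place of code of your own. Each camera call takes 0.05 s, during which the arm holds its last target. There are 200 camera calls.

## Task

Lay the batten (the longest of the loose wooden blocks) flat on the jig's bed and slide it up to the sprung fence, square to it and with its ends level with the fence's ends. Then push the gauge's knob down until its foot rests on the batten, and let the foot rise again. Last, be my third hand: with the fingertips press the batten steadily into the fence at about 8.5 N, so that the fence gives about 12 mm (pointer between the two lines, never back to its hard stop), and finish while still pressing so that I can screw it; leave the other blocks where they are.

Things in the scene. Friction and masses are not known exactly. Their poses are not given: they have to be found in the camera images.
- batten: The part to be held: the longest wooden block, plain reddish-brown wood, loose, 45 (x) x 120 (y) x 19 (z) mm, about 0.06 kg. Origin at the centre of its underside, z up. It starts flat on the bench, in any of three places left or right of the jig, which it shares with dark_block and thick_block.
- dark_block: Bystander: dark brown wooden block, loose, 50 x 90 x 18 mm (x, y, z), origin at the centre of its underside.
- thick_block: Bystander: reddish-brown wooden block, loose, 40 x 100 x 30 mm (x, y, z), shorter and thicker than the batten, origin at the centre of its underside.
- sanding_block: Bystander: cork-coloured sanding block, loose, 67 x 112 x 26 mm, origin at the centre of its underside.
- jig: Fixed pressing jig in front of the robot. Origin: centre of the underside of its plywood bed; +x away from the robot (to the fence), +y left, z up. Bed 230 (x) x 240 (y) mm, top at z = 12 mm, open from x = -115 mm to the fence face at x = 50 mm. Pencil lines along x at y = -60 and +60 mm mark the fence's ends. Fixed aluminium housing behind the fence: x = 85 to 111, y = -75 to 75 mm, 46 mm high.
- lay_spot (a point): Point on the jig's bed top at x = -45, y = 0, z = 12 mm of the jig: the open front of the bed, where a batten can be lowered from above, clear of the gauge, before it is slid along +x to the fence.
- gauge_post (a point): Centre of the top of the fixed gauge post at the bed's left: x = 28, y = 104, z = 54 mm of the jig; post 26 (x) x 20 (y) mm. From it an arm 14 mm wide reaches along -y to the gauge's axis (x = 28, y = 40 mm) and 9 mm beyond, filling z = 46 to 54 mm: the batten (top at z = 31 mm on the bed) slides in beneath from the front but cannot be lowered through it.
- fence_face (a point): Centre of the fence's front face, which looks along the jig's -x. The fence is an upright aluminium plate 120 mm wide (y, from -60 to 60 mm), 12 mm thick, from 13 to 47 mm above the bench; it moves with the joint fence. The point is at x = 50, y = 0, z = 30 mm of the jig when the joint is 0.
- fence (a joint): How far the fence has been pushed back along the jig's +x, m: 0 free, 0.025 its hard stop. A spring of 700 N/m returns it (0.012 m = 8.4 N), no preload. A pointer on its top stands at the housing's two scale lines at about 0.007 and 0.017 m.
- gauge_knob (a point): Centre of the top of the gauge's round black knob (20 mm across, 8 mm thick), at x = 28, y = 40, z = 76 mm of the jig when up. Press straight down from above. Below it a 6 mm rod runs through the bracket's arm to a round steel foot 12 mm across.
- gauge (a joint): How far the gauge's rod and foot are pushed down, m: 0 up, 0.014 lowest. At 0 the foot's underside is 29 mm above the bed, so it reads height above the bed = 0.029 - value: 0.010 on the 19 mm batten. A spring returns it up: 1.2 N at 0, 2.4 N at 0.010.

How it is judged (in metres and radians):
On the way, in this order (a step that is already met when the one before it is completed fails the run):
1. the batten lies flat on the bed, up to the fence, square to it, its ends level with the fence's (x of batten in the frame of jig above 0.022 m and y of batten in the frame of jig between -0.012 and 0.012 m and z of batten in the frame of jig between 0.009 and 0.015 m and angle between the y axis of batten and the y axis of jig, either way round below 0.1 rad), for 0.2 s.
2. the gauge's foot is down on the batten and reads its height (value of joint gauge between 0.008 and 0.012 m and contact force between gauge and batten above 0.3 N), for 0.2 s.
3. the gauge is up again and the fingers press the batten into the fence with 5 to 12 N (value of joint gauge below 0.003 m and contact force between batten and fence between 5 and 12 N and contact force between the fingers and batten above 3 N), for 0.5 s.
At the end, for the whole second after the job is handed in: Finished with the fingers still pressing: 5 to 12 N between batten and fence, fence back 7 to 17.5 mm, batten at rest, flat on the bed (3 mm), square within 0.06 rad, ends within 12 mm of the fence's ends, robot not touching the fence, gauge up (under 3 mm) (all of step 3 and value of joint fence between 0.007 and 0.0175 m and contact force between each of the arm, the fingers and fence below 0.5 N and y of batten in the frame of jig between -0.012 and 0.012 m and z of batten in the frame of jig between 0.009 and 0.015 m and angle between the y axis of batten and the y axis of jig, either way round below 0.06 rad and angle between batten's own z axis and vertical below 0.08 rad and linear speed of batten below 0.01 m/s); the arm keeps its last pose, push and grip.
It fails at once if the fence is driven back to its hard stop (value of joint fence above 0.0242 m).
It fails at once if another block is shifted by more than 30 mm (distance of any of dark_block, thick_block, sanding_block from where it was at the start of the episode above 0.03 m).
It also fails if it takes over 70 s, if anything falls off the work surface, if the arm or the gripper's body presses on something with over 40 N, if the wrist force passes 120 N, or if a joint passes its speed limit or range.

## Working session

There is one attempt and no reset: what is moved stays moved. The work goes in short steps, Python scripts to look and compute and a shell command to move; the robot and the scene stay as the last step left them, time stands still between calls to the robot, and variables do not carry over. Pictures are saved under pics/ and viewed, at most 10 in all, crops included, and the job is handed in when it is done.

```bash
ls; mkdir -p pics; python3 - <<'E'
from rig import bot,vision,job
import cv2,pickle
print(bot.state())
for n in("top","scene"):
    s=vision.snapshot(n); cv2.imwrite(f"pics/{n}0.png",s["color"]); pickle.dump(s,open(f"{n}.pkl","wb"))
    print({k:v for k,v in s.items() if k!="color"})
E
```

```text
pics
{'t': 0.0, 'joint_positions': array([ 1.10409195e+00,  2.64767028e-01,  1.60533366e+00,  3.48209218e-05,
        1.27368107e+00, -3.68882254e-02]), 'joint_velocities': array([-1.94852079e-05, -6.01300281e-04,  5.81091204e-04, -2.46880268e-04,
        1.24358785e-03,  1.44212315e-03]), 'effort': array([ 1.00943391e-03, -5.02109993e+01, -3.56877565e+01,  7.27558555e-02,
        2.94797646e-02, -1.83562015e-04]), 'tcp_pos': array([280.94973292, 612.9967682 , 237.40042475]), 'eef_rot': array([-3.13940627e+00, -1.13983994e-04,  2.71176615e+00]), 'ft_force': array([-0.18028442,  0.97950654, -0.10124204]), 'torque': array([0.019437  , 0.00475797, 0.01561863]), 'gripper_force': 0.0, 'opening': 88.07409033823244}
{'fx': 367.8984823841898, 'fy': 367.8984823841898, 'cx': 256.59103224699055, 'cy': 194.95031212881594, 'R': array([[-3.52046013e-03, -9.99993363e-01,  9.37722760e-04],
       [-9.96926266e-01,  3.43626630e-03, -7.82701237e-02],
       [ 7.82663820e-02, -1.21038730e-03, -9.96931747e-01]]), 't': array([  -2.23297101,  546.7250333 , 1032.79488634])}
{'fx': 497.8620448293554, 'fy': 497.8620448293554, 'cx': 257.7884729715564, 'cy': 191.69241057789316, 'R': array([[ 0.72833775, -0.68520578,  0.00414394],
       [-0.32640711, -0.35225832, -0.8771388 ],
       [ 0.60248031,  0.63750068, -0.48021907]]), 't': array([-395.78283249,  229.08154687, 1335.10511729])}
```

View pics/top0.png

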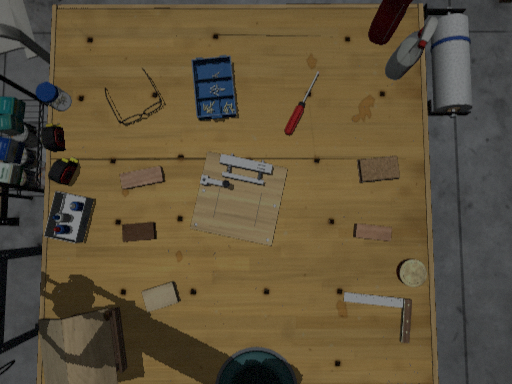

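```bash
python3 - <<'E'
import cv2,numpy as np
c=cv2.imread("pics/top0.png")
a=cv2.resize(c[145:255,185:295],None,fx=5,fy=5,interpolation=cv2.INTER_CUBIC)
b=cv2.resize(c[155:200,110:175],None,fx=3.8,fy=3.8,interpolation=cv2.INTER_CUBIC)
d=cv2.resize(c[210:255,345:410],None,fx=3.8,fy=3.8,interpolation=cv2.INTER_CUBIC)
bd=np.vstack([b,d]); bd=cv2.copyMakeBorder(bd,0,550-bd.shape[0],0,3,cv2.BORDER_CONSTANT)
cv2.imwrite("pics/crop.png",cv2.convertScaleAbs(np.hstack([a,bd]),alpha=1.4))
E
```

```text
(no output)
```

View pics/crop.png

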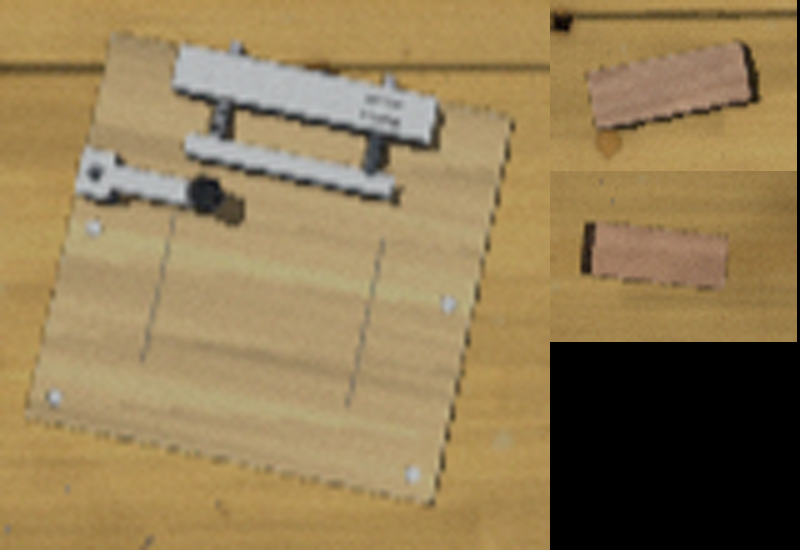

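View pics/scene0.png

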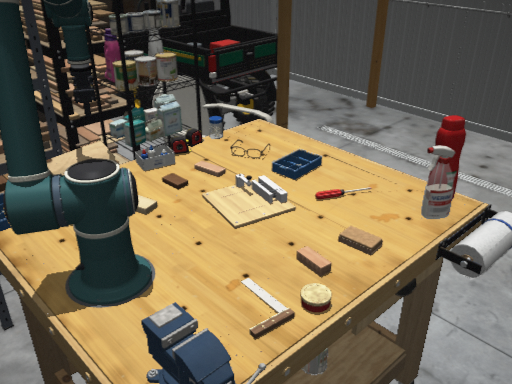

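```bash
cat > h.py <<'E'
import numpy as np,pickle
from scipy.optimize import least_squares
def project(s,P):
    c=np.asarray(P,float)@s["R"].T+s["t"]; return np.c_[s["fx"]*c[:,0]/c[:,2]+s["cx"],s["fy"]*c[:,1]/c[:,2]+s["cy"]]
def place(p,P):  # p=x,y,yaw ; P local
    P=np.asarray(P,float);c,s=np.cos(p[2]),np.sin(p[2])
    return np.c_[p[0]+c*P[:,0]-s*P[:,1],p[1]+s*P[:,0]+c*P[:,1],P[:,2]]
def fit(s,P,uv,p0):
    r=least_squares(lambda p:(project(s,place(p,P))-uv).ravel(),p0); return r.x,np.round(r.fun.reshape(-1,2),1)
E
python3 - <<'E'
from h import *
s=pickle.load(open("top.pkl","rb"))
cv=lambda a,k,o:(np.array(a,float)+.5)/k-.5+o
J=[(115,120,12),(115,-120,12),(-115,-120,12),(-115,120,12),(28,40,76),(50,60,47),(50,-60,47)]
uv=cv([(110,33),(512,120),(433,503),(27,412),(205,194),(185,150),(392,196)],5,[185,145])
print(fit(s,J,uv,[550,0,-.2]))
for (lx,ly,h) in((45,120,19),(40,100,30)):
  B=[(lx/2,ly/2,h),(lx/2,-ly/2,h),(-lx/2,-ly/2,h),(-lx/2,ly/2,h)]
  print("L",fit(s,B,cv([(37,72),(190,43),(200,100),(48,129)],3.8,[110,155]),[600,300,.2]))
  print("R",fit(s,B,cv([(45,52),(177,66),(173,118),(43,102)],3.8,[345,210]),[500,-300,0]))
E
```

```text
(array([ 5.39738556e+02,  4.72088986e+01, -2.15612790e-01]), array([[ 0.5, -0.6],
       [ 0.6, -0.8],
       [-0. ,  0.5],
       [-0.6,  1. ],
       [-0. , -0.5],
       [-0.4,  0.3],
       [-0. ,  0.1]]))
L (array([5.99242055e+02, 3.29126053e+02, 1.88152008e-01]), array([[-0.3, -0. ],
       [ 0.5, -0.2],
       [ 0.5, -0. ],
       [-0.7,  0.2]]))
R (array([ 4.40295638e+02, -3.36850142e+02, -1.09310734e-01]), array([[-3.3, -1.6],
       [ 3.8, -0.8],
       [ 3.7,  1.3],
       [-4.2,  1. ]]))
L (array([5.97777616e+02, 3.25679233e+02, 1.90857261e-01]), array([[ 3.1,  0.2],
       [-2.7,  1.1],
       [-2.9, -0.2],
       [ 2.5, -1.1]]))
R (array([ 4.40486599e+02, -3.33370131e+02, -1.12961756e-01]), array([[-0.1, -0.5],
       [ 0.5, -0.3],
       [ 0.4,  0.2],
       [-0.8,  0.5]]))
```

```bash
cat >> h.py <<'E'
from scipy.spatial.transform import Rotation as Ro
JIG=np.array([539.7,47.2,-.2156])
def goto(x,y,z,yaw,jig=False):
    """print turn and shift (tool axes, m) from measured pose to goal; jig: x,y,z,yaw in jig frame"""
    from rig import bot
    if jig: x,y,z=place(JIG,[(x,y,z)])[0]; yaw+=JIG[2]
    st=bot.state(); R=Ro.from_euler("xyz",st["eef_rot"])
    G=Ro.from_euler("xyz",[np.pi,0,yaw])
    print(np.round((R.inv()*G).as_rotvec(),4),np.round(R.inv().apply(np.array([x,y,z])-st["tcp_pos"])/1000,4))
E
python3 -c "
from h import *
goto(599,329,200,1.759)"
```

```text
[-1.900e-03  9.000e-04  9.527e-01] [-0.4074 -0.1256  0.0377]
```

```bash
python3 -m handwheel '[[-0.002,0.001,0.953,-0.4074,-0.1256,0.0377,0.088],[-0.002,0.001,0.953,-0.4074,-0.1256,0.0377,0.088],[-0.002,0.001,0.953,-0.4074,-0.1256,0.0377,0.088],[-0.002,0.001,0.953,-0.4074,-0.1256,0.0377,0.088],[-0.002,0.001,0.953,-0.4074,-0.1256,0.0377,0.088]]'; python3 -c "
from h import *
goto(599,329,200,1.759)"
```

```text
t: 0.72
tcp_pos: [514.5, 404.6, 210.5]
eef_rot: [3.141, -0.002, 1.768]
ft_force: [0.5, 0.5, 0.0]
opening: 88.1
gripper_force: 0.0
[ 0.0007 -0.0015  0.0092] [-0.0908  0.068   0.0104]
```

```bash
python3 -m handwheel '[[0,0,0.009,-0.0908,0.068,0.0104,0.088],[0,0,0.009,-0.0908,0.068,0.0104,0.088],[0,0,0.009,-0.0908,0.068,0.0104,0.088],[0,0,0.009,-0.0908,0.068,0.0104,0.088]]'; python3 - <<'E'
from h import *
from rig import bot,vision
import cv2
goto(599,329,200,1.759)
st=bot.state(); s=vision.snapshot("wrist"); s["st"]=st; pickle.dump(s,open("w1.pkl","wb")); cv2.imwrite("pics/w1.png",s["color"])
H=s["hand_eye"];print(H,s["fx"],s["cx"],s["cy"],st["tcp_pos"],st["eef_rot"])
E
```

```text
t: 1.23
tcp_pos: [597.9, 331.1, 200.0]
eef_rot: [-3.141, -0.002, 1.765]
ft_force: [-1.4, 0.3, 1.3]
opening: 87.9
gripper_force: 0.0
[-0.0003 -0.0019  0.0056] [-0.0023  0.0007  0.    ]
[[-7.31250304e-05 -9.54527225e-01 -2.98123753e-01  7.73663384e+01]
 [ 9.99999931e-01 -1.78213402e-04  3.25316308e-04 -1.23344676e-01]
 [-3.63652921e-04 -2.98123709e-01  9.54527172e-01 -1.46543754e+02]
 [ 0.00000000e+00  0.00000000e+00  0.00000000e+00  1.00000000e+00]] 277.98431213028357 256.03097116865524 190.69128171609944 [597.87569497 331.07222777 200.0362952 ] [-3.14128921e+00 -1.93730577e-03  1.76455734e+00]
```

View pics/w1.png

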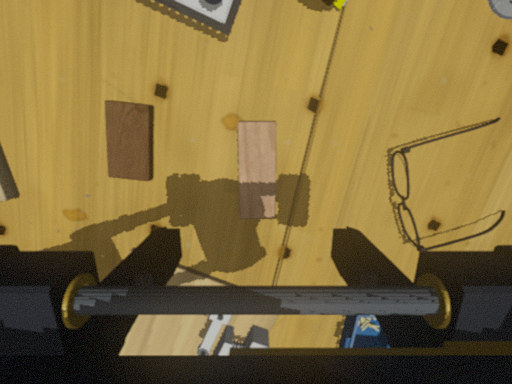

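```bash
cat >> h.py <<'E'
def wcam(s):
    st=s["st"]; R=Ro.from_euler("xyz",st["eef_rot"]).as_matrix(); H=s["hand_eye"]
    Rc=R@H[:3,:3]; tc=R@H[:3,3]+st["tcp_pos"]; return dict(s,R=Rc.T,t=-Rc.T@tc)
E
python3 - <<'E'
from h import *
s=wcam(pickle.load(open("w1.pkl","rb")))
x,y,h=22.5,60,19
p,r=fit(s,[(-x,y,h),(x,y,h),(x,-y,h),(-x,-y,h)],[(237,122),(276,121),(277,217),(239,219)],[599,329,.19]);print(p,r)
goto(p[0],p[1],80,p[2]+np.pi/2); goto(p[0],p[1],7,p[2]+np.pi/2)
E
```

```text
[5.99569321e+02 3.30058830e+02 2.12886827e-01] [[-0.3 -0.3]
 [ 0.  -0.1]
 [-1.2  0.9]
 [ 1.5 -0.4]]
[ 0.0003 -0.002  -0.0179] [-0.0023  0.0016  0.1204]
[ 0.0003 -0.002  -0.0179] [-0.0025  0.0016  0.1934]
```

```bash
python3 -m handwheel '[[0,-0.002,-0.01,-0.0024,0.0016,0.06,0.088],[0,-0.002,-0.01,-0.0024,0.0016,0.12,0.088],[0,-0.002,-0.01,-0.0024,0.0016,0.16,0.088],[0,-0.002,-0.01,-0.0024,0.0016,0.16,0.088]]'; python3 -c "
from h import *
goto(599.5,330,7,.2+np.pi/2)"
```

```text
t: 1.78
tcp_pos: [595.9, 329.2, 36.4]
eef_rot: [-3.134, 0.002, 1.778]
ft_force: [-1.0, -0.0, 0.3]
opening: 88.2
gripper_force: 0.0
[-0.0075  0.0025  0.0068] [0.0001 0.0039 0.0293]
```

```bash
python3 -m handwheel '[[-0.006,0.002,0,0,0.0035,0.0285,0.088],[-0.006,0.002,0,0,0.0035,0.0285,0.088],[-0.006,0.002,0,0,0.0035,0.0285,0.088]]' ; python3 -m handwheel '[[0,0,0,0,0,0,0.03],[0,0,0,0,0,0,0.03],[0,0,0,0,0,0,0.03],[0,0,0,0,0,0,0.03],[0,0,0,0,0,0,0.03]]' 15
```

```text
t: 2.15
tcp_pos: [605.1, 331.3, 14.8]
eef_rot: [3.131, -0.003, 1.776]
ft_force: [1.4, 0.4, 0.5]
opening: 88.0
gripper_force: 0.0
t: 2.78
tcp_pos: [603.9, 329.9, 12.1]
eef_rot: [3.135, -0.002, 1.775]
ft_force: [-1.5, -0.9, 1.6]
opening: 44.7
gripper_force: 15.0
```

```bash
python3 -m handwheel '[[0,0,0,0,0,-0.04,0.03],[0,0,0,0,0,-0.09,0.03],[0,0,0,0,0,-0.12,0.03],[0,0,0,0,0,-0.12,0.03],[0,0,0,0,0,-0.12,0.03]]' 20;  python3 -c "
from h import *
goto(-50,0,120,np.pi/2,True)"
```

```text
t: 3.4
tcp_pos: [602.3, 329.2, 130.4]
eef_rot: [3.137, -0.001, 1.775]
ft_force: [-1.1, -0.2, -1.4]
opening: 44.5
gripper_force: 20.0
[ 0.0047 -0.0021  0.4201] [-0.243  -0.1643  0.0093]
```

```bash
python3 -m handwheel '[[0.004,-0.002,0.1,-0.05,-0.033,0.002,0.03],[0.004,-0.002,0.2,-0.1,-0.068,0.004,0.03],[0.004,-0.002,0.3,-0.15,-0.1,0.006,0.03],[0.004,-0.002,0.42,-0.2,-0.135,0.008,0.03],[0.004,-0.002,0.42,-0.243,-0.1643,0.009,0.03]]';python3 -m handwheel '[[0,0,0,0,0,0,0.03],[0,0,0,0,0,0,0.03],[0,0,0,0,0,0,0.03]]';  python3 - <<'E'
from h import *
from rig import bot,vision
import cv2
goto(-50,0,120,np.pi/2,True)
st=bot.state(); s=vision.snapshot("wrist"); s["st"]=st; pickle.dump(s,open("w2.pkl","wb")); cv2.imwrite("pics/w2.png",s["color"])
print(st["gripper_force"])
E
```

```text
t: 4.03
tcp_pos: [488.6, 56.5, 118.7]
eef_rot: [-3.139, -0.0, 1.354]
ft_force: [0.4, -0.7, -0.0]
opening: 44.8
gripper_force: 20.0
t: 4.4
tcp_pos: [492.0, 59.4, 121.0]
eef_rot: [3.14, -0.002, 1.356]
ft_force: [-0.5, -0.3, -1.4]
opening: 44.6
gripper_force: 20.0
[ 0.0016 -0.0018  0.0013] [-0.0017 -0.0008  0.001 ]
19.998638927936554
```

View pics/w2.png

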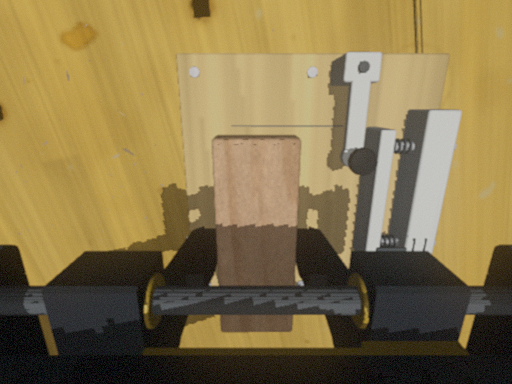

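```bash
python3 - <<'E'
from h import *
s=wcam(pickle.load(open("w2.pkl","rb")))
J=[(-115,120,12),(115,120,12),(28,40,76),(50,60,47),(28,104,54)]
uv=[(180,56),(446,55),(362,161),(371,128),(364,67)]
print(fit(s,J,uv,JIG)); print(project(s,place(JIG,J))-uv)
x,y,h=22.5,60,128
p,r=fit(s,[(-x,y,h),(x,y,h),(x,-y,h),(-x,-y,h)],[(213,138),(299,137),(293,330),(220,330)],[492,59,-.2]);print(p,r,s["st"]["tcp_pos"])
E
```

```text
(array([ 5.36361136e+02,  4.74964900e+01, -2.16364491e-01]), array([[-6.7, -3. ],
       [ 2.5, -1.3],
       [-0.4,  2.2],
       [ 8.1,  2.4],
       [-3.4,  1. ]]))
[[-2.80638878 -3.40540685]
 [ 6.5303514  -1.94584017]
 [ 4.32116168  1.53499618]
 [12.41110462  1.83939971]
 [ 1.22524208  0.2750853 ]]
[ 4.92414620e+02  6.11144889e+01 -2.11252296e-01] [[-2.4 -1.1]
 [ 2.3 -0.4]
 [-0.4  1.2]
 [ 0.5  1.5]] [492.0137158   59.40415774 121.01888694]
```

```bash
python3 - <<'E'
from h import *
import cv2
s=wcam(pickle.load(open("w2.pkl","rb")))
k=2.6
a=cv2.resize(s["color"][40:260,170:470],None,fx=k,fy=k,interpolation=cv2.INTER_CUBIC)
P=place(JIG,[(-115,120,12),(115,120,12),(28,40,76),(50,60,47),(50,-20,47),(28,104,54),(-50,60,12),(85,75,46),(111,75,46)])
for u in project(s,P):
    c=tuple(int(v) for v in np.round((u-[170,40]+.5)*k-.5)); print(c); cv2.drawMarker(a,c,(0,0,255),cv2.MARKER_CROSS,14,1)
cv2.imwrite("pics/w2c.png",cv2.convertScaleAbs(a,alpha=1.3))
E
```

```text
(20, 34)
(735, 35)
(511, 319)
(556, 234)
(523, 480)
(508, 72)
(222, 225)
(680, 182)
(768, 182)
```

View pics/w2c.png

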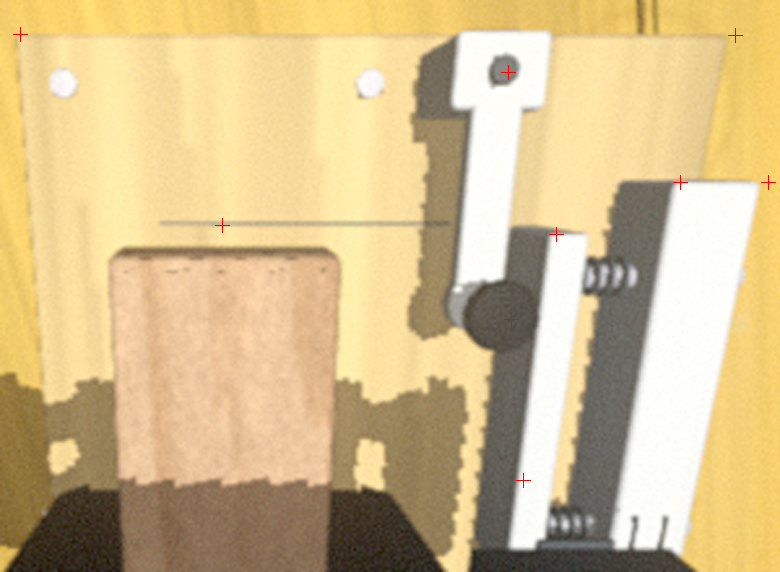

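```bash
sed -i 's/^JIG=.*/JIG=np.array([537.7,47.6,-.2156])/' h.py; python3 -c "
from h import *
goto(-50,-1.5,25,np.pi/2,True)"
```

```text
[ 0.0019 -0.0018  0.0017] [-0.0035 -0.0032  0.0962]
```

```bash
python3 -m handwheel '[[0.001,-0.001,0.001,-0.003,-0.003,0.03,0.03],[0.001,-0.001,0.001,-0.003,-0.003,0.055,0.03],[0.001,-0.001,0.001,-0.003,-0.003,0.075,0.03],[0.001,-0.001,0.001,-0.003,-0.003,0.085,0.03],[0.001,-0.001,0.001,-0.003,-0.003,0.085,0.03]]';python3 -m handwheel '[[0,0,0,0,0,0,0.03],[0,0,0,0,0,0,0.03]]';  python3 -c "
from h import *
goto(-50,-1.5,25,np.pi/2,True)"
```

```text
t: 5.08
tcp_pos: [488.1, 56.8, 36.0]
eef_rot: [-3.142, -0.0, 1.355]
ft_force: [0.2, 0.6, 0.1]
opening: 44.6
gripper_force: 20.0
t: 5.32
tcp_pos: [489.4, 56.4, 37.5]
eef_rot: [3.138, -0.001, 1.354]
ft_force: [0.1, -0.4, -1.1]
opening: 44.8
gripper_force: 20.0
[ 0.0032 -0.0012 -0.0008] [ 0.0003 -0.001   0.0125]
```

```bash
python3 -m handwheel '[[0,0,0,0,0,0.005,0.03],[0,0,0,0,0,0.01,0.03],[0,0,0,0,0,0.0115,0.03],[0,0,0,0,0,0.0115,0.03],[0,0,0,0,0,0.0115,0.03]]';python3 -c "
from h import *
goto(-50,-1.5,25,np.pi/2,True)"
```

```text
t: 5.95
tcp_pos: [488.5, 56.3, 25.1]
eef_rot: [3.14, -0.001, 1.354]
ft_force: [0.5, 0.5, -0.5]
opening: 45.1
gripper_force: 20.0
[ 0.0015 -0.0007 -0.0009] [ 0.0006 -0.0001  0.0001]
```

```bash
python3 -m handwheel '[[0,0,0,0,0,0.002,0.03],[0,0,0,0,0,0.002,0.03],[0,0,0,0,0,0.002,0.03]]'
```

```text
t: 6.32
tcp_pos: [488.8, 56.3, 24.0]
eef_rot: [3.14, -0.001, 1.354]
ft_force: [-2.8, -0.2, 6.3]
opening: 44.6
gripper_force: 20.0
```

Touching down (6 N up). Release, open, rise, turn a quarter.

```bash
python3 -m handwheel '[[0,0,0,0,0,0,0.085],[0,0,0,0,0,0,0.085],[0,0,0,0,0,0,0.085],[0,0,0,0,0,-0.03,0.085],[0,0,0,0,0,-0.08,0.085]]';  python3 -m handwheel '[[0,0,0,0,0,-0.05,0.085],[0,0,0,0,0,-0.05,0.085],[0,0,0,0,0,-0.05,0.085],[0,0,0,0,0,-0.05,0.085]]'; python3 - <<'E'
from h import *
from rig import bot,vision
import cv2
goto(-110,0,140,np.pi,True)
st=bot.state(); s=vision.snapshot("wrist"); s["st"]=st; pickle.dump(s,open("w3.pkl","wb"))
print(st["tcp_pos"])
s=wcam(s);a=s["color"].copy()
k=1.5;a=cv2.resize(a,None,fx=k,fy=k,interpolation=cv2.INTER_CUBIC)
x,y,h=22.5,60,31
for u in project(s,place(JIG,[(-50-x,y,h),(-50+x,y,h),(-50+x,-y,h),(-50-x,-y,h),(28,40,76),(50,60,47),(-115,120,12),(115,120,12)])):
    c=tuple(int(v) for v in np.round((u+.5)*k-.5)); print(c); cv2.drawMarker(a,c,(0,0,255),cv2.MARKER_CROSS,10,1)
cv2.imwrite("pics/w3.png",a)
E
```

```text
t: 6.95
tcp_pos: [486.1, 56.1, 101.7]
eef_rot: [-3.138, 0.001, 1.354]
ft_force: [0.5, -0.0, 1.0]
opening: 85.3
gripper_force: 0.0
t: 7.45
tcp_pos: [486.7, 56.1, 151.1]
eef_rot: [-3.14, 0.0, 1.354]
ft_force: [-0.3, 0.0, 0.3]
opening: 85.0
gripper_force: 0.0
[-1.8000e-03 -1.4000e-03 -1.5717e+00] [ 0.0025 -0.0584  0.0112]
[486.74924883  56.11524    151.12094006]
(351, 181)
(424, 181)
(419, 356)
(355, 356)
(534, 224)
(559, 182)
(283, 80)
(653, 79)
```

View pics/w3.png

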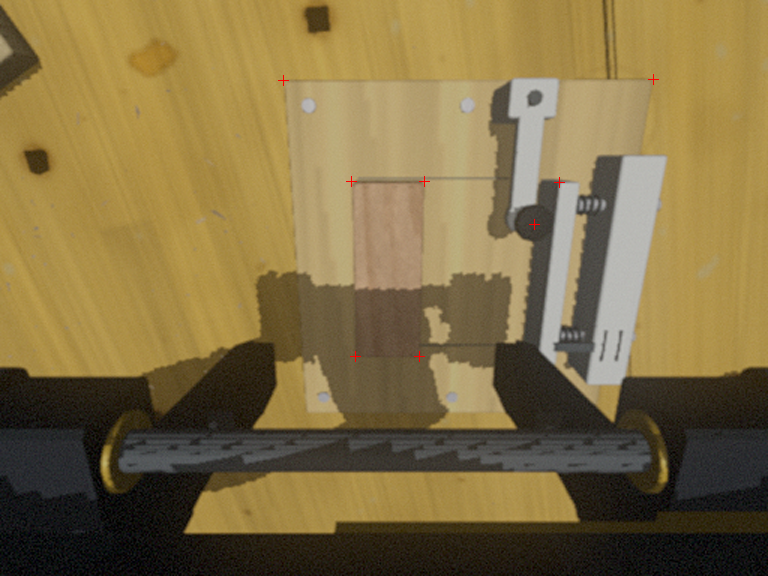

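```bash
python3 -m handwheel '[[0,0,-0.18,0.0025,-0.01,0,0.02],[0,0,-0.36,0.0025,-0.02,0,0.02],[0,0,-0.54,0.0025,-0.03,0,0.02],[0,0,-0.72,0.0025,-0.04,0,0.02],[0,0,-0.9,0.0025,-0.05,0,0.02]]';  python3 -m handwheel '[[0,0,-0.18,0,0,0,0.02],[0,0,-0.36,0,0,0,0.02],[0,0,-0.54,0,0,0,0.02],[0,0,-0.67,0,0,0,0.02],[0,0,-0.67,0,0,0,0.02]]'; python3 -c "
from h import *
goto(-100,0,20,np.pi,True)"
```

```text
t: 8.12
tcp_pos: [438.6, 69.4, 151.5]
eef_rot: [-3.141, -0.001, 2.26]
ft_force: [-0.6, 0.3, -0.0]
opening: 37.1
gripper_force: 0.0
t: 8.75
tcp_pos: [439.1, 69.3, 151.7]
eef_rot: [-3.142, -0.001, 2.923]
ft_force: [0.0, 0.2, 0.2]
opening: 20.1
gripper_force: 0.0
[-0.     -0.0009 -0.0032] [-1.100e-03 -1.000e-04  1.317e-01]
```

```bash
python3 -m handwheel '[[0,0,-0.003,-0.001,0,0.04,0.02],[0,0,-0.003,-0.001,0,0.08,0.02],[0,0,-0.003,-0.001,0,0.11,0.02],[0,0,-0.003,-0.001,0,0.13,0.02],[0,0,-0.003,-0.001,0,0.13,0.02]]';  python3 -m handwheel '[[0,0,0,0,0,0,0.02],[0,0,0,0,0,0,0.02],[0,0,0,0,0,0,0.02]]'; python3 -c "
from h import *
goto(-100,0,20,np.pi,True)
goto(-4,0,20,np.pi,True)"
```

```text
t: 9.38
tcp_pos: [438.7, 69.0, 20.9]
eef_rot: [-3.141, -0.004, 2.925]
ft_force: [-0.4, 0.3, -0.1]
opening: 20.0
gripper_force: 0.0
t: 9.75
tcp_pos: [442.0, 69.3, 24.0]
eef_rot: [3.14, 0.003, 2.927]
ft_force: [-0.2, 0.4, 0.1]
opening: 19.8
gripper_force: 0.0
[0.0014 0.0033 0.001 ] [ 0.0019 -0.0008  0.004 ]
[0.0014 0.0033 0.001 ] [-0.0941 -0.0009  0.0043]
```

```bash
python3 -m handwheel '[[0,0,0,-0.01,0,0,0.02],[0,0,0,-0.02,0,0,0.02],[0,0,0,-0.03,0,0,0.02],[0,0,0,-0.042,0,0,0.02],[0,0,0,-0.055,0,0,0.02]]';  python3 -m handwheel '[[0,0,0,-0.012,0,0,0.02],[0,0,0,-0.022,0,0,0.02],[0,0,0,-0.03,0,0,0.02],[0,0,0,-0.03,0,0,0.02],[0,0,0,-0.03,0,0,0.02]]'; python3 -c "
from h import *
goto(-4,0,20,np.pi,True)"
```

```text
t: 10.38
tcp_pos: [495.8, 57.3, 23.0]
eef_rot: [3.141, 0.001, 2.927]
ft_force: [-0.5, 0.2, -0.1]
opening: 20.3
gripper_force: 0.1
t: 11.0
tcp_pos: [523.9, 51.2, 23.0]
eef_rot: [3.141, 0.001, 2.927]
ft_force: [-0.8, 0.6, 0.0]
opening: 20.3
gripper_force: 0.0
[0.0006 0.001  0.0014] [-0.0103 -0.0005  0.003 ]
```

```bash
python3 -m handwheel '[[0,0,0,-0.003,0,0,0.02],[0,0,0,-0.006,0,0,0.02],[0,0,0,-0.009,0,0,0.02],[0,0,0,-0.009,0,0,0.02],[0,0,0,-0.009,0,0,0.02]]';  python3 -m handwheel '[[0,0,0,-0.002,0,0,0.02],[0,0,0,-0.002,0,0,0.02],[0,0,0,-0.002,0,0,0.02]]'
```

```text
t: 11.62
tcp_pos: [533.1, 49.3, 23.2]
eef_rot: [3.141, 0.002, 2.927]
ft_force: [-0.2, 0.6, 0.3]
opening: 19.9
gripper_force: 0.0
t: 12.0
tcp_pos: [534.5, 48.9, 23.1]
eef_rot: [3.141, 0.001, 2.927]
ft_force: [-2.1, 0.6, 2.6]
opening: 19.8
gripper_force: 1.4
```

```bash
python3 -m handwheel '[[0,0,0,-0.002,0,0,0.02],[0,0,0,-0.002,0,0,0.02],[0,0,0,-0.002,0,0,0.02]]'; python3 - <<'E'
from h import *
from rig import bot,vision
import cv2
st=bot.state(); s=vision.snapshot("wrist"); s["st"]=st; pickle.dump(s,open("w4.pkl","wb"))
print(st["ft_force"],st["tcp_pos"])
s=wcam(s);a=s["color"].copy()
k=1.5;a=cv2.resize(a,None,fx=k,fy=k,interpolation=cv2.INTER_CUBIC)
cv2.imwrite("pics/w4.png",cv2.convertScaleAbs(a,alpha=1.4))
E
```

```text
t: 12.38
tcp_pos: [536.4, 48.5, 23.0]
eef_rot: [3.141, 0.0, 2.927]
ft_force: [-6.1, 1.2, 4.1]
opening: 19.8
gripper_force: 2.6
[-6.11690677  1.17723078  4.10334439] [536.35750045  48.45429627  22.99744733]
```

View pics/w4.png

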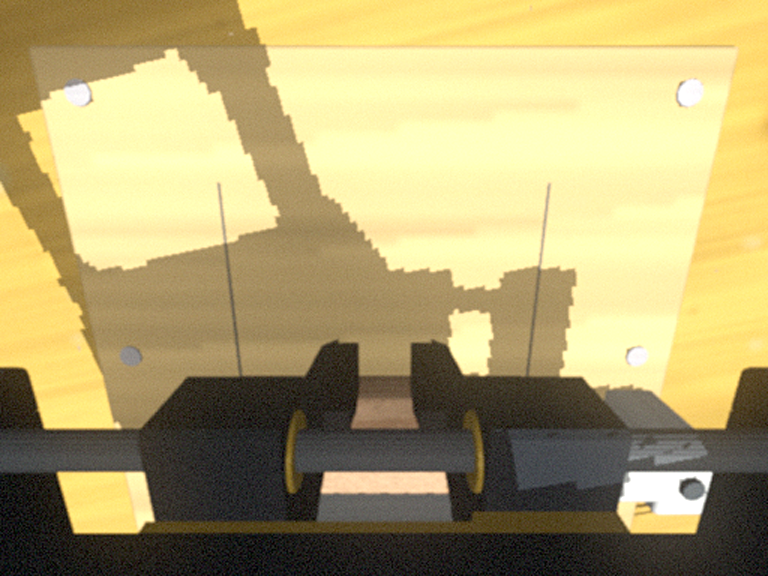

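```bash
python3 -m handwheel '[[0,0,0,0,0,-0.001,0.02],[0,0,0,0,0,-0.001,0.02],[0,0,0,0,0,-0.001,0.02]]'; python3 -m handwheel '[[0,0,0,0,0,-0.001,0.02],[0,0,0,0,0,-0.001,0.02],[0,0,0,0,0,-0.001,0.02]]'
```

```text
t: 12.8
tcp_pos: [536.8, 48.3, 23.9]
eef_rot: [3.141, 0.001, 2.927]
ft_force: [-1.3, 0.9, -0.4]
opening: 19.8
gripper_force: 1.4
t: 13.18
tcp_pos: [536.8, 48.3, 25.1]
eef_rot: [3.141, 0.001, 2.927]
ft_force: [-3.2, 1.0, -0.2]
opening: 20.2
gripper_force: 1.5
```

```bash
python3 -m handwheel '[[0,0,0,0.004,0,0,0.02],[0,0,0,0.015,0,0,0.02],[0,0,0,0.025,0,0,0.01],[0,0,0,0.025,0,-0.04,0],[0,0,0,0.025,0,-0.08,0]]'; python3 -m handwheel '[[0,0,0,0,0,0,0],[0,0,0,0,0,0,0],[0,0,0,0,0,0,0]]';python3 -c "
from h import *
goto(28,40,90,np.pi,True)"
```

```text
t: 13.8
tcp_pos: [511.2, 53.8, 105.6]
eef_rot: [3.141, 0.001, 2.928]
ft_force: [-0.1, 0.2, 0.1]
opening: 0.3
gripper_force: 0.0
t: 14.18
tcp_pos: [510.9, 53.6, 103.5]
eef_rot: [-3.142, -0.001, 2.927]
ft_force: [-0.1, -0.8, -0.2]
opening: 0.3
gripper_force: 0.0
[-0.     -0.0013  0.0014] [-0.0555  0.0398  0.0135]
```

```bash
python3 -m handwheel '[[0,0,0,-0.02,0.015,0,0],[0,0,0,-0.04,0.03,0,0],[0,0,0,-0.055,0.04,0,0],[0,0,0,-0.055,0.04,0.013,0],[0,0,0,-0.055,0.04,0.013,0]]'; python3 -m handwheel '[[0,0,0,0,0,0,0],[0,0,0,0,0,0,0],[0,0,0,0,0,0,0]]';python3 - <<'E'
from h import *
from rig import bot,vision
import cv2
goto(28,40,78,np.pi,True)
st=bot.state(); s=vision.snapshot("scene")
a=s["color"]
uv=project(s,place(JIG,[(20,0,30)]))[0].astype(int); print(uv)
a=cv2.resize(a[uv[1]-50:uv[1]+40,uv[0]-60:uv[0]+60],None,fx=6,fy=6,interpolation=cv2.INTER_CUBIC)
cv2.imwrite("pics/s5.png",cv2.convertScaleAbs(a,alpha=1.3))
E
```

```text
t: 14.8
tcp_pos: [572.1, 80.7, 89.6]
eef_rot: [-3.141, -0.004, 2.927]
ft_force: [-0.7, -0.3, -1.1]
opening: 0.7
gripper_force: 0.0
t: 15.18
tcp_pos: [574.7, 81.0, 92.7]
eef_rot: [3.141, 0.002, 2.927]
ft_force: [-0.4, -0.3, -0.3]
opening: 0.4
gripper_force: 0.0
[0.0009 0.0022 0.0012] [ 0.001  -0.0005  0.0147]
[252 193]
```

View pics/s5.png

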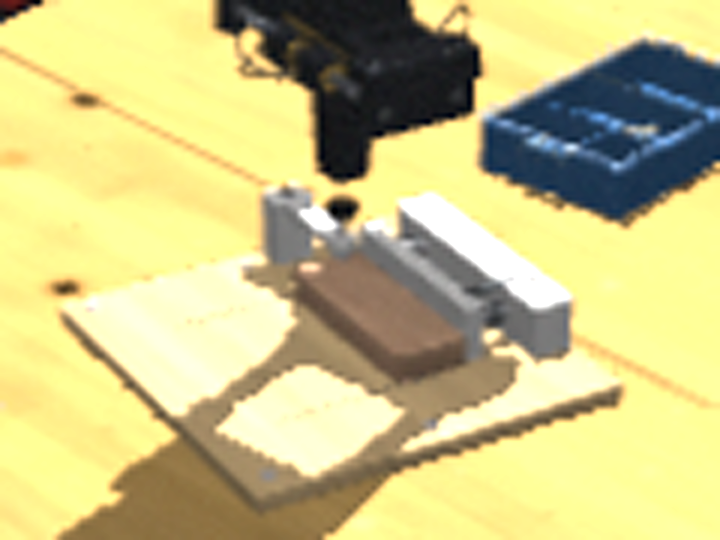

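```bash
python3 -m handwheel '[[0,0,0,0.001,0,0.007,0],[0,0,0,0.001,0,0.014,0],[0,0,0,0.001,0,0.018,0],[0,0,0,0.001,0,0.021,0],[0,0,0,0.001,0,0.021,0]]'; python3 -m handwheel '[[0,0,0,0,0,0.001,0],[0,0,0,0,0,0.003,0],[0,0,0,0,0,0.003,0],[0,0,0,0,0,0.003,0]]'
```

```text
t: 15.85
tcp_pos: [573.3, 81.3, 70.9]
eef_rot: [3.141, 0.0, 2.927]
ft_force: [-2.2, 0.1, 1.2]
opening: 0.1
gripper_force: 0.8
t: 16.35
tcp_pos: [573.8, 81.3, 68.3]
eef_rot: [3.141, 0.002, 2.927]
ft_force: [-2.0, -0.2, 2.4]
opening: -0.1
gripper_force: 0.9
```

```bash
python3 -m handwheel '[[0,0,0,0,0,0.002,0],[0,0,0,0,0,0.002,0],[0,0,0,0,0,0.002,0]]'; python3 -m handwheel '[[0,0,0,0,0,0.001,0],[0,0,0,0,0,0.001,0],[0,0,0,0,0,0.001,0]]';
```

```text
t: 16.73
tcp_pos: [573.9, 81.3, 66.4]
eef_rot: [3.141, 0.002, 2.927]
ft_force: [-1.2, -0.2, 3.4]
opening: 0.4
gripper_force: 1.8
t: 17.1
tcp_pos: [573.9, 81.3, 66.4]
eef_rot: [3.141, 0.002, 2.927]
ft_force: [-4.1, -1.1, 9.1]
opening: 0.4
gripper_force: 4.7
```

```bash
python3 -m handwheel '[[0,0,0,0,0,0,0],[0,0,0,0,0,0,0],[0,0,0,0,0,-0.01,0],[0,0,0,0,0,-0.025,0],[0,0,0,0,0,-0.04,0]]'; python3 -m handwheel '[[0,0,0,0.02,-0.013,0,0],[0,0,0,0.04,-0.026,0,0],[0,0,0,0.055,-0.04,0,0],[0,0,0,0.055,-0.04,0,0.02],[0,0,0,0.055,-0.04,0,0.02]]';python3 -m handwheel '[[0,0,0,0,0,0,0.02],[0,0,0,0,0,0,0.02],[0,0,0,0,0,0,0.02]]';python3 -c "
from h import *
goto(-28,0,24,np.pi,True)"
```

```text
t: 17.73
tcp_pos: [573.7, 81.3, 106.2]
eef_rot: [3.141, 0.002, 2.927]
ft_force: [-0.0, 0.7, -0.1]
opening: 0.2
gripper_force: 0.0
t: 18.35
tcp_pos: [512.5, 54.1, 105.9]
eef_rot: [3.14, 0.003, 2.927]
ft_force: [1.0, 0.1, 0.1]
opening: 18.3
gripper_force: 0.0
t: 18.73
tcp_pos: [511.6, 54.0, 105.0]
eef_rot: [3.141, 0.001, 2.927]
ft_force: [0.3, -0.6, -0.5]
opening: 20.0
gripper_force: 0.0
[0.0007 0.0013 0.0015] [ 0.0012 -0.0007  0.081 ]
```

```bash
python3 -m handwheel '[[0,0,0,0.001,0,0.03,0.02],[0,0,0,0.001,0,0.055,0.02],[0,0,0,0.001,0,0.07,0.02],[0,0,0,0.001,0,0.081,0.02],[0,0,0,0.001,0,0.081,0.02]]'; python3 -m handwheel '[[0,0,0,-0.006,0,0,0.02],[0,0,0,-0.012,0,0,0.02],[0,0,0,-0.018,0,0,0.02],[0,0,0,-0.018,0,0,0.02],[0,0,0,-0.018,0,0,0.02]]';python3 -c "
from h import *
goto(-2,0,24,np.pi,True)"
```

```text
t: 19.35
tcp_pos: [510.1, 54.1, 23.5]
eef_rot: [3.141, 0.0, 2.927]
ft_force: [1.4, -0.7, 0.7]
opening: 20.1
gripper_force: 0.0
t: 19.98
tcp_pos: [528.0, 50.3, 24.1]
eef_rot: [3.141, 0.001, 2.927]
ft_force: [-1.3, -0.1, 0.1]
opening: 20.0
gripper_force: 0.0
[0.0007 0.0013 0.0012] [-0.008  -0.0006  0.0002]
```

```bash
python3 -m handwheel '[[0,0,0,-0.003,0,0,0.02],[0,0,0,-0.006,0,0,0.02],[0,0,0,-0.008,0,0,0.02],[0,0,0,-0.008,0,0,0.02]]'; python3 -m handwheel '[[0,0,0,-0.002,0,0,0.02],[0,0,0,-0.004,0,-0.0005,0.02],[0,0,0,-0.004,0,-0.0005,0.02],[0,0,0,-0.004,0,-0.0005,0.02]]'
```

```text
t: 20.48
tcp_pos: [535.2, 48.7, 24.0]
eef_rot: [3.141, -0.0, 2.927]
ft_force: [-3.1, 1.7, 3.5]
opening: 20.2
gripper_force: 1.9
t: 20.98
tcp_pos: [538.9, 47.9, 24.1]
eef_rot: [3.141, -0.0, 2.927]
ft_force: [-4.1, 2.2, 0.4]
opening: 19.8
gripper_force: 2.3
```

```bash
python3 -m handwheel '[[0,0,0,-0.002,0,-0.0005,0.02],[0,0,0,-0.004,0,-0.001,0.02],[0,0,0,-0.004,0,-0.001,0.02],[0,0,0,-0.004,0,-0.001,0.02]]'; python3 -m handwheel '[[0,0,0,-0.001,0,0,0.02],[0,0,0,-0.002,0,-0.0005,0.02],[0,0,0,-0.002,0,-0.0005,0.02],[0,0,0,-0.002,0,-0.0005,0.02],[0,0,0,-0.002,0,-0.0005,0.02]]'
```

```text
t: 21.48
tcp_pos: [542.0, 47.2, 24.7]
eef_rot: [3.141, -0.002, 2.927]
ft_force: [-6.6, 2.8, 0.2]
opening: 20.1
gripper_force: 3.2
t: 22.1
tcp_pos: [543.3, 46.9, 25.0]
eef_rot: [3.141, -0.003, 2.927]
ft_force: [-6.5, 4.1, -0.9]
opening: 19.5
gripper_force: 3.7
```

```bash
python3 -m handwheel '[[0,0,0,-0.0015,0.0005,0,0.02],[0,0,0,-0.0015,0.0005,0,0.02],[0,0,0,-0.0015,0.0005,0,0.02],[0,0,0,-0.0015,0.0005,0,0.02],[0,0,0,-0.0015,0.0005,0,0.02]]'; python3 - <<'E'
from h import *
from rig import bot,vision
import cv2
F=[]
for i in range(4):
    t=vision.snapshot("top") if i%2 else vision.snapshot("scene")
    st=bot.state();F.append(np.r_[st["ft_force"],st["tcp_pos"]])
    if i==2:s=t
print(np.round(F,1))
j=place(JIG*[0,0,-1],[F[-1][:3]]); print("jig force",j, "tcp jig",place(JIG*[0,0,-1],[F[-1][3:]-np.r_[JIG[:2],0]]))
out=[]
for q,n in((t,""),(s,"")):
    uv=project(q,place(JIG,[(30,0,30)]))[0].astype(int)
    out.append(cv2.resize(q["color"][uv[1]-35:uv[1]+35,uv[0]-28:uv[0]+28],None,fx=7,fy=7,interpolation=cv2.INTER_CUBIC))
cv2.imwrite("pics/fin.png",cv2.convertScaleAbs(np.hstack(out),alpha=1.4))
E
```

```text
t: 22.72
tcp_pos: [544.2, 46.8, 24.7]
eef_rot: [-3.141, -0.004, 2.927]
ft_force: [-7.6, 2.6, -1.3]
opening: 20.2
gripper_force: 4.0
[[-7.500e+00  2.900e+00 -4.000e-01  5.442e+02  4.670e+01  2.470e+01]
 [-7.600e+00  2.300e+00  1.000e-01  5.442e+02  4.670e+01  2.470e+01]
 [-7.700e+00  2.100e+00 -8.000e-01  5.442e+02  4.670e+01  2.470e+01]
 [-8.000e+00  1.900e+00 -9.000e-01  5.442e+02  4.670e+01  2.470e+01]]
jig force [[-8.24151796  0.14456667 -0.87057573]] tcp jig [[ 6.57087728  0.54670401 24.70201082]]
```

View pics/fin.png

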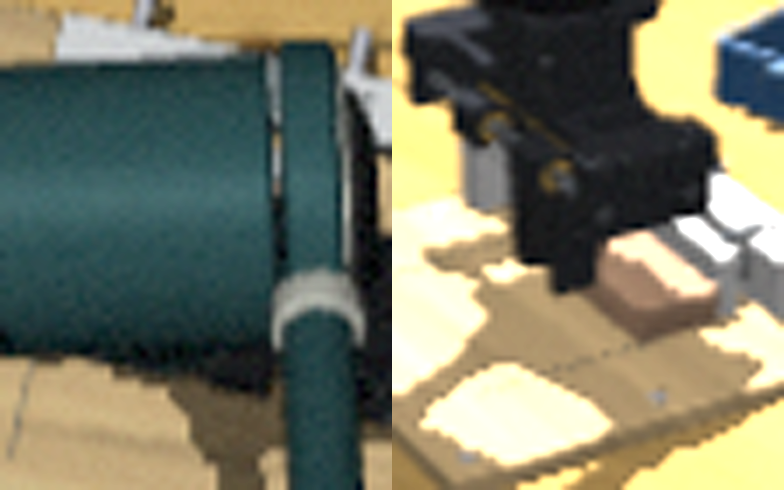

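The picture shows the batten flat against the fence with the fingers pressing mid-back. The force is 8.2 N along the jig's x axis, with almost none sideways or vertical. I'll hold, then hand in.

```bash
python3 -m handwheel '[[0,0,0,-0.0003,0,0,0.02],[0,0,0,-0.0003,0,0,0.02],[0,0,0,-0.0003,0,0,0.02],[0,0,0,-0.0003,0,0,0.02],[0,0,0,-0.0003,0,0,0.02]]';python3 -c "
from rig import job
print(job.job_done())"
```

```text
t: 23.55
tcp_pos: [544.4, 46.7, 24.7]
eef_rot: [-3.141, -0.005, 2.927]
ft_force: [-8.3, 3.5, 0.6]
opening: 19.9
gripper_force: 4.1
the job is handed in; nothing more can be done
None
```

The job is handed in at about 23.6 s, with no verdict returned: the batten is on the bed against the fence, the gauge was pressed down onto it and released, and the fingertips are still pressing at about 8.5–9 N (fence back roughly 11–12 mm by force and tool position; I couldn't see the pointer), and I never touched the other blocks.

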